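# Seat the keyed collar on the press gearbox shaft

## Task

Fit the aluminium collar that has a tab in its bore onto the upright keyed shaft of the etching press gearbox: set it over the shaft end with the tab side up, turn it with light pressure until its tab drops into the keyway, and bring it down fully home on the steel shoulder, then let go. Use light force only, never hammer or force it down on the shaft, and leave the other things on the table where they are.

Things in the scene. Friction and masses are not known exactly. Their poses are not given: they have to be found in the camera images.
- collar: Loose aluminium ring with a tab in its bore, 54 mm outside diameter, 22 mm high, 0.06 to 0.13 kg, bore 30.4 mm with a 2 mm chamfer at the lower mouth. Lies flat, tab side up, in one of three places. Origin: centre of the underside; z up; x points from the axis to the tab. Round outside, so it can be gripped across any diameter.
- tab (a point): Point on the collar: middle of the tab's inner top edge, 8 mm from the axis along the collar's x, 22 mm above the underside. The tab is 8.4 mm wide and fills only the upper bore, 12 to 22 mm above the underside, flush with the top; the lower 12 mm of the bore is plain.
- gearbox: Fixed grey gearbox 120 x 100 x 50 mm on a flange 160 x 110 x 8 mm. Origin: centre of its underside on the table; z up; x points to the side where a level steel stub (18 mm thick, 40 mm long, 26 mm above the table) sticks out. On top, on the origin's vertical axis, a steel boss 48 mm in diameter, 15 mm high, carries the upright shaft.
- seat (a point): Point on the gearbox: centre of the boss's top, the shoulder, 65 mm above the table, on the shaft's axis; axes as the gearbox. The collar is home with its underside on this shoulder; the shaft then stands 4 mm above the collar's top. With the tab not over the keyway it stops 14 mm higher, the tab on the shaft's end.
- shaft_end (a point): Point on the gearbox: centre of the shaft's upper end, 26 mm above the shoulder; axes as the gearbox, they do not show the keyway. Shaft 28 mm in diameter, end chamfer 2 mm wide, 3 mm high. Keyway 10 mm wide, open above and outward, floor 5.5 mm from the axis, full length. Seen from above it faces 0.3 to 2.1 rad anticlockwise of x (the stub), not measured. The shaft turns only above 2.5 N m.
- plain_ring: Bystander, loose: plain aluminium ring without a tab, 50 mm outside, 32 mm bore, 14 mm high. Origin: centre of the underside.
- wide_washer: Bystander, loose: flat steel washer without a tab, 62 mm outside, 26 mm bore, 8 mm thick. Origin: centre of the underside.
- ink_can: Bystander, loose: can, 70 mm in diameter, 55 mm high, beyond the work area. Origin: centre of the underside.
- drink_bottle: Bystander, loose: black bottle, 68 mm in diameter, 210 mm high, far left. Origin: centre of the underside.
- screwdriver: Bystander, loose: screwdriver, 190 mm long, lying on the left. Origin: centre of the underside.
- pencil_pot: Bystander, loose: white cup, 72 mm across, 90 mm high, far left. Origin: centre of the underside.
- brayer: Bystander, loose: hand roller with a black roller 36 mm thick, 100 mm wide (at the origin) and a wooden handle reaching 180 mm along its -x. Origin: under the roller's centre.
- mouse: Bystander, loose: computer mouse 100 x 58 x 30 mm on a 4 mm mat near the robot. Origin: centre of the underside.
Things that resemble listed ones, but are neither listed nor needed, are in the scene too. What is shaped like the collar but red is not meant.

How it is judged:
By the outcome, as a careful person would: the job done as asked, in the order asked, and still so for the second after the job is handed in, with the robot touching nothing.
It also fails if it takes over 64 s, if anything falls off the work surface, if the arm or the gripper's body presses on something with over 40 N, if the wrist force passes 120 N, or if a joint passes its speed limit or range.

## Robot

A 6-joint arm with a two-finger parallel gripper is mounted at the origin on the work surface. World frame = base frame: x ahead of the robot, y to its left, z up, the work surface at z = 0. Lengths are in m, angles in rad, forces in N, time in s.
With the tool pointing down it reaches from about 0.3 to 0.75 m from the base axis. Payload 8.5 kg.
Tool frame: the origin (TCP) lies midway between the tips of the shut fingers; the grasp point (between the pads) lies 19 mm behind it (ctrl.tcp_to_grasp is the distance from the TCP to the grasp point, in m); z points along the fingers, y is the line along which they close (so a half turn about z gives the same grasp; the last joint's range is limited). The gripper opens to 88 mm and grips with 3 to 60 N. Pads are 18 mm wide; open, the fingers measure 123 mm over their backs; the gripper's body (75 mm by 187 mm) begins 45 mm behind the grasp point.
Start: joints at [-1.444, 0.381, 1.297, -0, 1.464, -0.215], TCP at [0.184, -0.518, 0.239] pointing down, gripper open.
Joint ranges: [-3.11, 3.11], [-0.89, 2.33], [0.22, 2.48], [-1.42, 4.56], [0.17, 2.85], [-2.88, 2.88]. Speed limits (rad/s): [2.39, 2.39, 3.14, 3.14, 3.14, 3.14].

## Interface

Orientations are given as a unit quaternion [x, y, z, w].
In Python, from cell import get_obs, eyes, ctrl gives the robot as it stands.
- The arm moves only by the shell command python3 -m handwheel 'ROWS' [OPENING] [FORCE]. ROWS is JSON, a list of rows, each a list of 4 numbers: the shift along the tool's x, y, z in m, then the turn about the tool's z in degrees. In form: [[tx, ty, tz, yaw], ...]. A call has exactly 8 rows; each row is the pose to reach, as a shift and turn from the pose commanded when the call began, along the tool's axes at that moment; what a row does not reach only later rows make up. A row lasts 1/8 s, in which the tool goes at most 62.5 mm and 10.7 degrees, less where a joint would pass 70% of its speed; a pose out of reach is approached as far as the arm can. A call with a gripper value outside its range is refused whole. OPENING is the opening, from 0 (shut) to 1 (fully open), set as the call begins (- or left out, the last holds). The fingers move at their own pace and stop on an object; FORCE is the grip in N (left out, the last holds). Time passes only in rows, so rows that repeat a pose let the fingers close, or fill a call up. It gives the time, the measured TCP pose, the force, the opening and the grip force at its end, in the units of the state.
- get_obs(): the state, without advancing time (a new reading comes with each control period).
- eyes.read_camera(name): name is "scene" or "top"; returns the picture (384x512x3 uint8, blue, green, red); there is no depth.
- eyes.get_calibration(name): a dict with "intrinsics" (3x3 intrinsics, pixels), "k1" (the pictures are not rectified: a ray, as slopes to the right and down, at radius r is drawn at 1 + k1 r^2 times it, then the intrinsics apply), "R" (3x3) and "t" (3): a world point X has camera coordinates R X + t. Camera axes: x right, y down, z forward; pixel columns grow to the right and rows downward; lengths in m; the calibration is good to about 2 mm. A picture is of the moment at which its call begins. get_calibration takes no time and is no camera call.
- ctrl.hand_in(): hands the job in; it is judged then, once.
The state is a dict: "time_s": time; "qpos": joint angles; "joint_velocities": joint speeds; "joint_efforts": joint torques, N m; "tcp_pos": TCP position; "eef_rot": TCP orientation; "force": force on the tool from outside, world axes, zero at the start; "torque": the same for the moment, N m; "grip_width": finger opening in m; "grasp_force": force on a finger pad.
Only numpy, scipy, OpenCV 4.12 (cv2) and the standard library are available. Lean on these libraries where they do the work, as an engineer would, in place of code of your own. Each camera call takes 0.05 s, during which the arm holds its last target. There are 200 camera calls.

## Working session

There is one attempt and no reset: what is moved stays moved. The work goes in short steps, Python scripts to look and compute and a shell command to move; the robot and the scene stay as the last step left them, time stands still between calls to the robot, and variables do not carry over. Pictures are saved under pics/ and viewed, at most 10 in all, crops included, and the job is handed in when it is done.

```bash
mkdir -p pics; ls; python3 - <<'E'
from cell import get_obs, eyes, ctrl
import cv2
for n in("scene","top"):
    im=eyes.read_camera(n); cv2.imwrite(f"pics/{n}0.png",im)
    c=eyes.get_calibration(n); print(n,c)
o=get_obs(); print(o)
E
```

```text
pics
scene {'intrinsics': array([[378.57640427,   0.        , 258.00089739],
       [  0.        , 378.57640427, 194.65251319],
       [  0.        ,   0.        ,   1.        ]]), 'k1': 0.005607396510851804, 'R': array([[ 0.83131906,  0.555505  ,  0.01796707],
       [ 0.42435706, -0.61351476, -0.66597351],
       [-0.35892855,  0.56126093, -0.74575898]]), 't': array([-0.48715302, -0.16209326,  1.32298708])}
top {'intrinsics': array([[374.1376689 ,   0.        , 255.22663598],
       [  0.        , 374.1376689 , 187.00008834],
       [  0.        ,   0.        ,   1.        ]]), 'k1': 0.027889721838158747, 'R': array([[-0.03561175, -0.99936388,  0.001906  ],
       [-0.97393399,  0.03427792, -0.2242267 ],
       [ 0.22401873, -0.00984142, -0.97453515]]), 't': array([0.03339612, 0.5618234 , 1.21006316])}
{'time_s': 0.1, 'qpos': array([-1.44427228e+00,  3.81097250e-01,  1.29815875e+00,  2.67333328e-05,
        1.46358692e+00, -2.15306195e-01]), 'joint_velocities': array([ 0.00171276,  0.00068223, -0.00265311, -0.00061521,  0.00031011,
        0.000954  ]), 'joint_efforts': array([ 4.02385005e-03, -4.38648105e+01, -2.24908233e+01,  7.15180580e-02,
        3.42707487e-02, -7.75619083e-05]), 'tcp_pos': array([ 0.18433533, -0.5179245 ,  0.2382252 ]), 'eef_rot': array([ 9.85429584e-01,  1.70082755e-01,  4.10170514e-05, -6.23925269e-04]), 'force': array([ 0.81742468,  0.1480048 , -0.27454362]), 'torque': array([ 0.02378071,  0.04017441, -0.02883177]), 'grasp_force': 0.0, 'grip_width': 0.08848095057759443}
```

View pics/top0.png

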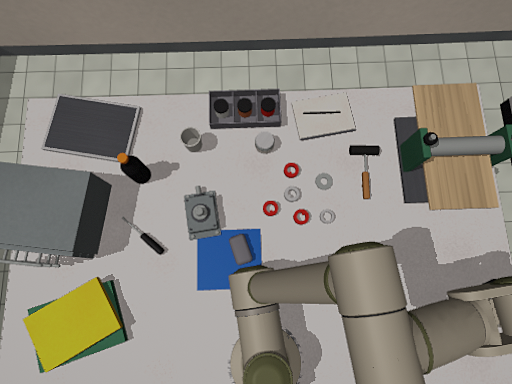

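View pics/scene0.png

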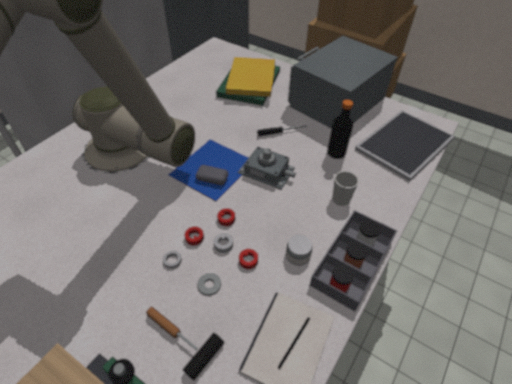

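The top view shows the grey collar candidate at (292,194), the washer at (324,181), the plain ring at (327,216) and the gearbox at (201,211) with its stub pointing up. I'll enlarge these.

```bash
cat > h.py <<'E'
import numpy as np, cv2
from cell import get_obs, eyes
def ray(cam,uv):
    c=eyes.get_calibration(cam);K=c["intrinsics"]
    p=cv2.undistortPoints(np.array([[uv]],float),K,np.array([c["k1"],0,0,0.]))[0,0]
    return -c["R"].T@c["t"], c["R"].T@np.array([p[0],p[1],1])
def plane(cam,uv,z):
    o,d=ray(cam,uv); return o+d*(z-o[2])/d[2]
def proj(cam,X):
    c=eyes.get_calibration(cam); p=c["R"]@np.array(X,float)+c["t"]; p=p[:2]/p[2]
    p=p*(1+c["k1"]*p@p); K=c["intrinsics"]; return p*K[0,0]+K[:2,2]
def crop(im,u,v,w,h,s): return cv2.resize(im[v:v+h,u:u+w],None,fx=s,fy=s,interpolation=cv2.INTER_CUBIC)
E
python3 - <<'E'
from h import *
t=cv2.imread("pics/top0.png");s=cv2.imread("pics/scene0.png")
a=np.hstack([crop(t,177,180,50,37,8),crop(t,270,172,50,37,8)])
b=np.hstack([crop(s,242,143,50,37,8),crop(s,200,224,50,37,8)])
cv2.imwrite("pics/c0.png",np.vstack([a,b]))
E
```

```text
(no output)
```

View pics/c0.png

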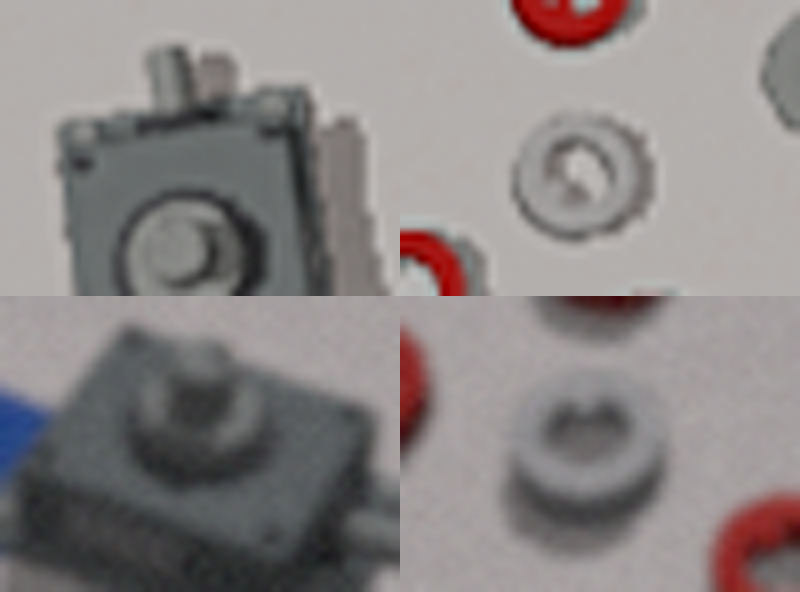

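```bash
python3 - <<'E'
from h import *
for c in("scene","top"): print(c,ray(c,(256,192))[0])
f=lambda ox,oy,u,v,px,py:(u+(px-ox+.5)/8-.5,v+(py-oy+.5)/8-.5)
# collar top faces
ct=f(400,0,270,172,577,175); cs=f(400,296,200,224,588,432)
print("collar",plane("top",ct,.022),plane("scene",cs,.022))
print("tab top cand",plane("top",f(400,0,270,172,572,193),.022),"scene",plane("scene",f(400,296,200,224,587,405),.022))
st=f(0,0,177,180,181,252); ss=f(0,296,242,143,200,356)
print("shaft",plane("top",st,.091),plane("scene",ss,.091))
print("boss",plane("top",f(0,0,177,180,184,250),.065),plane("scene",f(0,296,242,143,200,405),.065))
print("stub tip",plane("top",f(0,0,177,180,168,48),.035))
# dark-ness of the light collar: contour in top
for cam,n,(u,v) in(("top","top0",(292,194)),("scene","scene0",(223,241))):
    im=cv2.imread(f"pics/{n}.png"); g=cv2.cvtColor(im,6); 
    print(g[v-9:v+10,u-10:u+11])
E
```

```text
scene [ 0.94862285 -0.57137163  0.8874324 ]
top [0.27729138 0.02602548 1.30516124]
collar [ 0.54462092 -0.11382833  0.022     ] [ 0.54715154 -0.11616209  0.022     ]
tab top cand [ 0.53665965 -0.11117944  0.022     ] scene [ 0.53998577 -0.10731778  0.022     ]
shaft [0.4819657  0.20023683 0.091     ] [0.48275707 0.20017421 0.091     ]
boss [0.48715051 0.20271294 0.065     ] [0.48352658 0.20065358 0.065     ]
stub tip [0.58146667 0.21375535 0.035     ]
[[177 176 176 176 176 177 177 175 170 172 174 171 180 180 178 177 176 176
  176 176 176]
 [176 176 176 176 176 177 168 155 156 159 162 156 160 154 161 182 179 178
  177 176 177]
 [175 175 174 176 174 165 153 140 153 155 154 150 142 132 133 154 162 182
  179 177 176]
 [175 176 176 175 163 154 156 157 156 147 152 159 156 154 144 120 122 156
  161 179 176]
 [176 177 176 166 154 159 155 134 117 106 114 130 144 160 160 145 115 114
  136 182 177]
 [176 177 173 152 156 156 139  95  89 108 144 120 112 149 162 155 135 110
  139 185 178]
 [177 176 169 148 154 151 121 109 135 169 185 170 138 110 146 159 151 119
  128 164 180]
 [178 172 146 151 154
[... 2039 characters left out ...]
0 142 135 125 119 115 110 105 107 105 108 116 124 137 142 142
  132 125 137]
 [136 124 134 142 143 141 136 124 117 114 111 119 125 127 141 142 144 136
  120 112 135]
 [131 112 116 131 142 144 144 141 136 132 134 136 138 139 143 143 133 120
  104 104 132]
 [128  99  99 114 130 138 143 142 143 142 146 144 145 141 141 129 115  96
   86 100 133]
 [116  93  82  87 106 125 132 135 136 143 144 138 135 130 120 109  93  76
   77 113 139]
 [113  95  81  75  82  96 103 113 115 125 122 122 112 104  91  80  71  70
   89 124 149]
 [114  97  86  76  68  74  77  82  90  96  94  86  85  74  74  66  69  80
  105 134 154]
 [122 106  96  82  71  66  69  66  68  70  70  70  70  67  63  67  79 104
  131 154 159]]
```

The bore shows the tab, and both views agree within 3 mm. The collar is at about (0.546, -0.115), tab at about 130° world. The shaft is at about (0.482, 0.200), stub at about 8°. I'll go above the collar, closing axis at about 65°.

```bash
python3 -m handwheel '[[0.05,-0.027,0,-10],[0.1,-0.054,0,-20],[0.15,-0.081,0,-30],[0.2,-0.108,0.01,-40],[0.25,-0.135,0.02,-50],[0.3,-0.162,0.04,-60],[0.35,-0.19,0.06,-70],[0.4,-0.217,0.08,-80]]' 0.85 10
python3 - <<'E'
from h import *
from scipy.spatial.transform import Rotation as R
o=get_obs(); M=R.from_quat(o["eef_rot"]).as_matrix(); print(o["qpos"],M.T@(np.array([.546,-.115,.1])-o["tcp_pos"]),np.degrees(np.arctan2(M[1,0],M[0,0])))
E
```

```text
time_s: 1.1
tcp_pos: [0.4894, -0.178, 0.158]
eef_rot: [0.643, 0.766, -0.0, -0.0]
force: [0.8, -0.7, 0.5]
grip_width: 0.0753
grasp_force: 0.0
[-5.76374982e-01  4.05889516e-01  1.50964909e+00 -6.98926083e-05
  1.22622341e+00 -7.49365620e-01] [0.05232698 0.06658026 0.05798568] 99.91298614357507
```

```bash
python3 -m handwheel '[[0.01,0.012,0.01,-10],[0.02,0.026,0.02,-20],[0.03,0.04,0.03,-30],[0.04,0.054,0.04,-40],[0.052,0.0665,0.05,-50],[0.052,0.0665,0.056,-55],[0.052,0.0665,0.058,-55],[0.052,0.0665,0.058,-55]]'
python3 - <<'E'
from h import *
s=eyes.read_camera("scene");t=eyes.read_camera("top")
cv2.imwrite("pics/c1.png",np.hstack([crop(s,183,190,80,100,5),crop(t,252,145,80,100,5)]))
o=get_obs();print(o["tcp_pos"],proj("scene",o["tcp_pos"]),proj("top",o["tcp_pos"]))
E
```

```text
time_s: 2.1
tcp_pos: [0.5453, -0.1174, 0.1007]
eef_rot: [0.221, 0.975, 0.0, -0.0]
force: [0.3, -0.7, -0.6]
grip_width: 0.0749
grasp_force: 0.0
[ 0.54537456 -0.11749891  0.10097203] [220.66567596 223.13796406] [295.10439955 188.21114973]
```

View pics/c1.png

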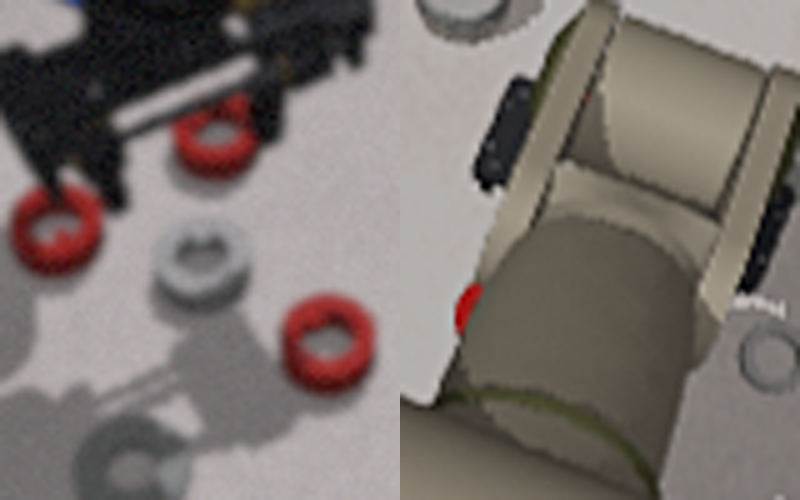

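Scene view: the finger tips, at crop (115,195) and (265,130), straddle the grey collar at (203,255), and their midpoint matches the projected TCP. The red rings are clear, so I'll descend and grip.

```bash
python3 -m handwheel '[[0,0.002,0.02,0],[0,0.002,0.04,0],[0,0.002,0.06,0],[0,0.002,0.075,0],[0,0.002,0.086,0],[0,0.002,0.093,0],[0,0.002,0.0965,0],[0,0.002,0.0965,0]]'; python3 -m handwheel '[[0,0,0,0],[0,0,0,0],[0,0,0,0],[0,0,0,0],[0,0,0,0],[0,0,0,0],[0,0,0,0],[0,0,0,0]]' 0.45 15
```

```text
time_s: 3.2
tcp_pos: [0.5463, -0.1155, 0.0044]
eef_rot: [0.22, 0.975, -0.0, 0.0]
force: [0.3, 0.7, 0.4]
grip_width: 0.0749
grasp_force: 0.0
time_s: 4.2
tcp_pos: [0.5464, -0.1155, 0.0045]
eef_rot: [0.22, 0.976, -0.0, 0.0]
force: [-1.0, -0.2, 5.2]
grip_width: 0.0533
grasp_force: 15.0
```

```bash
python3 -m handwheel '[[0,0,-0.02,0],[0,0,-0.05,0],[0,0,-0.085,0],[0.01,0.013,-0.115,0],[0.03,0.04,-0.125,0],[0.06,0.08,-0.13,0],[0.09,0.12,-0.13,0],[0.12,0.16,-0.13,0]]'
python3 - <<'E'
from h import *
from scipy.spatial.transform import Rotation as R
ims={c:np.mean([eyes.read_camera(c) for _ in range(6)],0).astype(np.uint8) for c in("scene","top")}
s,t=ims["scene"],ims["top"]
cv2.imwrite("pics/s2.png",s);cv2.imwrite("pics/t2.png",t)
cv2.imwrite("pics/c2.png",np.hstack([crop(s,253,146,25,30,16),crop(t,188,197,25,30,16)]))
o=get_obs(); M=R.from_quat(o["eef_rot"]).as_matrix(); print(o["tcp_pos"],o["grip_width"],M.T@(np.array([.4824,.2002,.125])-o["tcp_pos"]))
for c in ims: print(c,proj(c,[.4824,.2002,.091]))
E
```

```text
time_s: 5.2
tcp_pos: [0.5058, 0.082, 0.1339]
eef_rot: [0.22, 0.975, -0.0, -0.0]
force: [0.9, 0.1, -1.6]
grip_width: 0.0527
grasp_force: 15.0
[0.50666263 0.07993536 0.1341826 ] 0.05361643777185958 [0.07362674 0.09813913 0.00918656]
scene [266.47192126 150.01477047]
top [199.19855207 210.93114291]
```

View pics/c2.png

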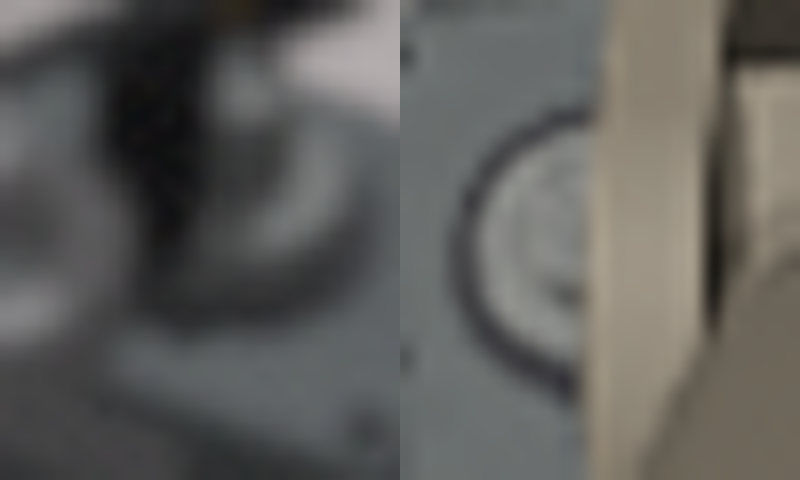

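```bash
python3 -m handwheel '[[0.015,0.02,0.001,0],[0.035,0.045,0.003,0],[0.055,0.072,0.006,-5],[0.066,0.088,0.009,-10],[0.072,0.096,0.012,-12],[0.0736,0.0982,0.016,-12],[0.0736,0.0982,0.02,-12],[0.0736,0.0982,0.02,-12]]'
python3 - <<'E'
from h import *
from scipy.spatial.transform import Rotation as R
s=eyes.read_camera("scene")
cv2.imwrite("pics/c3.png",crop(s,227,110,80,75,8))
o=get_obs(); M=R.from_quat(o["eef_rot"]).as_matrix(); print(o["tcp_pos"],o["force"],o["qpos"],M.T@(np.array([.4824,.2002,.11])-o["tcp_pos"]),np.degrees(np.arctan2(M[1,0],M[0,0])))
E
```

```text
time_s: 6.8
tcp_pos: [0.4822, 0.2002, 0.1139]
eef_rot: [0.117, 0.993, -0.0, -0.0]
force: [0.3, -0.5, -1.2]
grip_width: 0.0531
grasp_force: 15.0
[0.48235531 0.20028186 0.11412946] [ 0.34719653  1.09586661 -0.66128179] [ 1.66674744e-01  4.61600757e-01  1.56456537e+00 -8.18507098e-05
  1.11570792e+00 -1.16874290e+00] [-6.34980461e-05 -6.84533576e-05  4.12945919e-03] 166.51585572937947
```

View pics/c3.png

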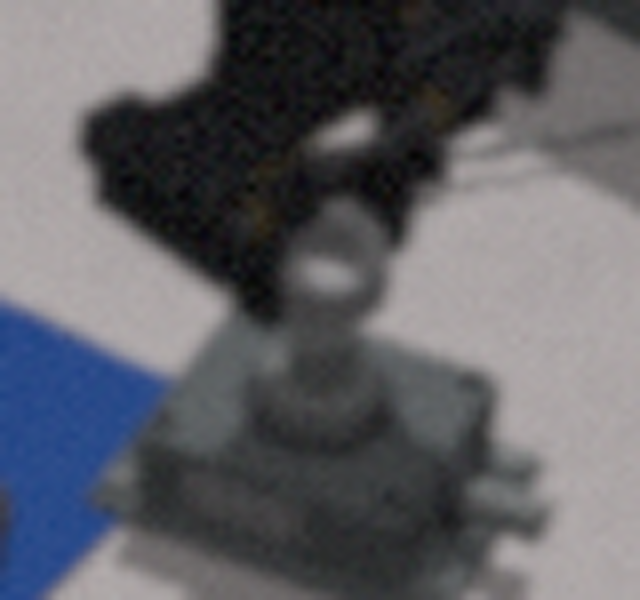

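The scene view shows the collar (337,255) held level over the shaft (325,345), with its sides partly hidden by the fingers. I'll lower it gently and watch the force.

```bash
python3 -m handwheel '[[0,0,0.006,0],[0,0,0.012,0],[0,0,0.015,0],[0,0,0.017,0],[0,0,0.0185,0],[0,0,0.0195,0],[0,0,0.0205,0],[0,0,0.021,0]]' - 12; python3 -m handwheel '[[0,0,0.001,0],[0,0,0.002,0],[0,0,0.003,0],[0,0,0.004,0],[0,0,0.005,0],[0,0,0.006,0],[0,0,0.006,0],[0,0,0.006,0]]'
```

```text
time_s: 7.85
tcp_pos: [0.4822, 0.2008, 0.0932]
eef_rot: [0.117, 0.993, 0.0, 0.0]
force: [-0.0, -0.1, -2.1]
grip_width: 0.0533
grasp_force: 12.0
time_s: 8.85
tcp_pos: [0.4827, 0.2008, 0.0874]
eef_rot: [0.117, 0.993, 0.0, 0.001]
force: [4.7, 0.9, -0.2]
grip_width: 0.0536
grasp_force: 12.0
```

```bash
python3 -m handwheel '[[-0.0005,0,0,0],[-0.001,0,0.001,0],[-0.001,0,0.002,0],[-0.001,0,0.003,0],[-0.001,0,0.004,0],[-0.001,0,0.0045,0],[-0.001,0,0.005,0],[-0.001,0,0.005,0]]'
```

```text
time_s: 9.85
tcp_pos: [0.4832, 0.2006, 0.083]
eef_rot: [0.117, 0.993, 0.0, 0.0]
force: [0.6, -0.1, 8.9]
grip_width: 0.0531
grasp_force: 12.0
```

Tab contact at the predicted height with about 9 N. I'll search clockwise in small steps.

```bash
python3 -m handwheel '[[0,0,0.0003,3],[0,0,0.0003,6],[0,0,0.0003,9],[0,0,0.0003,12],[0,0,0.0003,15],[0,0,0.0003,18],[0,0,0.0003,20],[0,0,0.0003,20]]'; python3 -c "
from cell import get_obs;o=get_obs();print(o['torque'],o['force'])"
```

```text
time_s: 10.85
tcp_pos: [0.4833, 0.2006, 0.0828]
eef_rot: [0.288, 0.958, 0.0, 0.0]
force: [1.0, 0.3, 9.0]
grip_width: 0.0536
grasp_force: 12.0
[ 0.17911373 -0.2055677  -0.04513385] [1.03214183 0.33719275 8.96170502]
```

```bash
python3 -m handwheel '[[0,0,0.0002,3],[0,0,0.0002,6],[0,0,0.0002,9],[0,0,0.0002,12],[0,0,0.0002,15],[0,0,0.0002,18],[0,0,0.0002,20],[0,0,0.0002,20]]'; python3 -c "
from cell import get_obs;o=get_obs();print(o['torque'],o['force'])"
```

```text
time_s: 11.85
tcp_pos: [0.4833, 0.2007, 0.0825]
eef_rot: [0.45, 0.893, 0.0, 0.0]
force: [-0.3, 1.0, 8.3]
grip_width: 0.0531
grasp_force: 12.0
[ 0.2272466  -0.28717101 -0.02339773] [-0.25693152  1.00502535  8.34244552]
```

```bash
python3 -m handwheel '[[0,0,0,0],[0,0,0,3],[0,0,0.0002,6],[0,0,0.0002,9],[0,0,0.0002,12],[0,0,0.0002,15],[0,0,0.0002,18],[0,0,0.0002,18]]' - 20; python3 -c "
from cell import get_obs;o=get_obs();print(o['torque'],o['force'])"
```

```text
time_s: 12.85
tcp_pos: [0.4833, 0.2008, 0.0824]
eef_rot: [0.584, 0.812, 0.0, 0.0]
force: [0.4, 1.2, 8.4]
grip_width: 0.0531
grasp_force: 20.0
[ 0.26892988 -0.13685067  0.02820908] [0.38060273 1.24865059 8.41681015]
```

```bash
python3 -m handwheel '[[0,0,0.0002,3],[0,0,0.0002,6],[0,0,0.0002,9],[0,0,0.0002,12],[0,0,0.0002,15],[0,0,0.0002,18],[0,0,0.0002,20],[0,0,0.0002,20]]'; python3 -c "
from cell import get_obs;o=get_obs();print(o['torque'],o['force'])"
```

```text
time_s: 13.85
tcp_pos: [0.4832, 0.2008, 0.082]
eef_rot: [0.716, 0.698, 0.0, 0.0]
force: [0.4, 1.6, 7.7]
grip_width: 0.0534
grasp_force: 20.0
[ 0.2973465  -0.11655578  0.06942   ] [0.40000294 1.5806462  7.65196375]
```

```bash
python3 -m handwheel '[[0,0,0.0003,3],[0,0,0.0003,6],[0,0,0.0003,9],[0,0,0.0003,12],[0,0,0.0003,15],[0,0,0.0003,18],[0,0,0.0003,20],[0,0,0.0003,20]]'; python3 -c "
from cell import get_obs;o=get_obs();print(o['torque'],o['force'])"
```

```text
time_s: 14.85
tcp_pos: [0.4832, 0.2007, 0.081]
eef_rot: [0.826, 0.563, 0.0, -0.0]
force: [3.8, 2.2, -1.8]
grip_width: 0.0529
grasp_force: 20.0
[ 0.36325565 -0.61613327  0.0034702 ] [ 3.79128571  2.1661151  -1.75197322]
```

The vertical force has vanished, so the tab has probably dropped in. I'll probe downward.

```bash
python3 -m handwheel '[[0,0,0.0003,0],[0,0,0.0006,0],[0,0,0.0009,0],[0,0,0.0012,0],[0,0,0.0015,0],[0,0,0.0018,0],[0,0,0.002,0],[0,0,0.002,0]]'  - 15; python3 -c "
from cell import get_obs;o=get_obs();print(o['torque'],o['force'])"
```

```text
time_s: 15.85
tcp_pos: [0.4832, 0.2006, 0.0791]
eef_rot: [0.826, 0.563, 0.0, -0.0]
force: [2.9, 2.9, 1.9]
grip_width: 0.0531
grasp_force: 15.0
[ 0.39639211 -0.56849572  0.05165815] [2.87411673 2.92811547 1.87245131]
```

```bash
python3 -m handwheel '[[0.0005,0.0002,0,0],[0.0005,0.0002,0.001,0],[0.0005,0.0002,0.002,0],[0.0005,0.0002,0.003,0],[0.0005,0.0002,0.004,0],[0.0005,0.0002,0.005,0],[0.0005,0.0002,0.006,0],[0.0005,0.0002,0.006,0]]'; python3 -c "
from cell import get_obs;o=get_obs();print(o['torque'],o['force'])"
```

```text
time_s: 16.85
tcp_pos: [0.4833, 0.2011, 0.0729]
eef_rot: [0.826, 0.563, -0.0, -0.0]
force: [0.3, 3.6, 0.5]
grip_width: 0.0534
grasp_force: 15.0
[ 0.43052786 -0.12064892  0.04746559] [0.33119031 3.58465291 0.54913503]
```

```bash
python3 -m handwheel '[[0.0003,0,0.0006,0],[0.0003,0,0.0012,0],[0.0003,0,0.0018,0],[0.0003,0,0.0024,0],[0.0003,0,0.003,0],[0.0003,0,0.0035,0],[0.0003,0,0.004,0],[0.0003,0,0.004,0]]'; python3 -c "
from cell import get_obs;o=get_obs();print(o['torque'],o['force'])"
```

```text
time_s: 17.85
tcp_pos: [0.4836, 0.2014, 0.0693]
eef_rot: [0.826, 0.563, 0.0, -0.0]
force: [-2.4, 4.0, 4.6]
grip_width: 0.053
grasp_force: 15.0
[ 0.45384546  0.42984073 -0.08757176] [-2.35345331  4.03773246  4.62983911]
```

Contact has started near the expected home height of about 0.069. I'll press down slightly more.

```bash
python3 -m handwheel '[[0.0,-0.0003,0.0002,0],[0.0,-0.0003,0.0004,0],[0,-0.0003,0.0006,0],[0,-0.0003,0.0008,0],[0,-0.0003,0.001,0],[0,-0.0003,0.001,0],[0,-0.0003,0.001,0],[0,-0.0003,0.001,0]]'; python3 -c "
from cell import get_obs;o=get_obs();print(o['torque'],o['force'])"
```

```text
time_s: 18.85
tcp_pos: [0.4837, 0.2015, 0.0691]
eef_rot: [0.826, 0.563, 0.001, 0.0]
force: [-3.6, 1.2, 12.5]
grip_width: 0.0534
grasp_force: 15.0
[0.25879361 0.7836998  0.04263745] [-3.57203143  1.20415582 12.47531907]
```

```bash
python3 -m handwheel '[[0,0,-0.0006,0],[0,0,-0.0006,0],[0,0,-0.0006,0],[0,0,-0.0006,0],[0,0,-0.0006,0],[0,0,-0.0006,0],[0,0,-0.0006,0],[0,0,-0.0006,0]]' 0.8; python3 -m handwheel '[[0,0,-0.01,0],[0,0,-0.03,0],[0,0,-0.06,0],[0,0,-0.1,0],[0,0,-0.13,0],[0,0,-0.14,0],[0,0,-0.14,0],[0,0,-0.14,0]]'
python3 - <<'E'
from h import *
s=eyes.read_camera("scene")
cv2.imwrite("pics/c4.png",crop(s,232,130,70,55,8))
for z in(.065,.087,.091): print(z,[ (p-[232,130])*8 for p in [proj("scene",[.483,.2005,z])]])
E
```

```text
time_s: 19.85
tcp_pos: [0.4834, 0.2014, 0.0687]
eef_rot: [0.826, 0.563, 0.0, -0.0]
force: [0.7, -0.4, 0.2]
grip_width: 0.0707
grasp_force: 0.0
time_s: 20.85
tcp_pos: [0.4829, 0.2013, 0.2074]
eef_rot: [0.826, 0.563, -0.001, -0.0]
force: [-0.2, -0.2, 0.3]
grip_width: 0.07
grasp_force: 0.0
0.065 [array([275.1888619 , 209.20355505])]
0.087 [array([277.11057691, 167.91260351])]
0.091 [array([277.46567522, 160.28303906])]
```

View pics/c4.png

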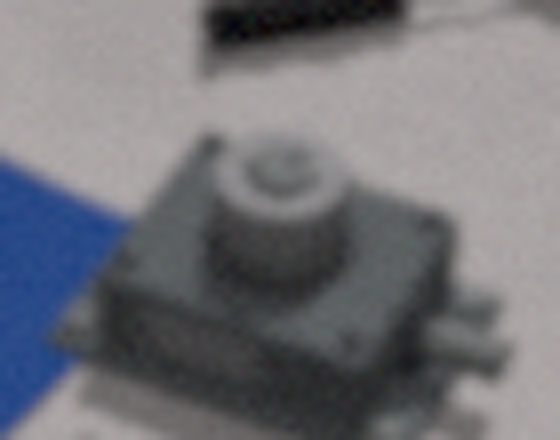

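The scene view shows the collar's top face at about (282,173), against 168 expected at home and about 141 if it were 14 mm high. It sits level on the boss with the shaft end showing, and the gripper is clear.

```bash
python3 -c "
from cell import ctrl;print(ctrl.hand_in())"
```

```text
the job is handed in; nothing more can be done
None
```

The collar is fully home on the shoulder with its tab in the keyway; I let go of it, backed the gripper clear and handed the job in at about 21 s, with read-out wrist forces staying under about 14 N.

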